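# Draw a test piston out to its mark and hold it

## Task

Leak check: on the small vacuum test stand, grip the piston with the flat paddle head and draw it straight out along its leaning bore, in line with the bore to the end, until the upper of the two black rings on its rod is clear of the bore's mouth while the lower ring is still hidden inside. Never pull the piston right out, do not drag or tip the stand, and leave the ball-headed piston fully home. Finish still gripping the piston and holding it steady at that mark, so that the dial can be read: do not let go.

Things in the scene. Friction and masses are not known exactly. Their poses are not given: they have to be found in the camera images.
- stand: Test stand (3.6 kg), loose on the bench: a grey base plate 140 (x) x 200 (y) x 12 mm carrying an aluminium block. Origin at the centre of the plate's underside; x points to the stand's back, y to its left, z up.
- block: Aluminium block on the stand, 44 (x) x 130 (y) x 80 mm (z), a dial on its front, leaning 16 degrees to the stand's front (-x). Origin at the centre of its lower face; z runs up along its bores, so forward and up; y is the stand's y. Two blind bores, 15 mm wide, 70 mm deep, open in its upper face at y = +40 and -40 mm, x = 0, z = 80 mm.
- left_mouth (a point): Centre of the mouth of the bore at the block's +y side (on its upper face). Axes as the block's.
- right_mouth (a point): Centre of the mouth of the bore at the block's -y side. Axes as the block's.
- flat_piston_grip (a point): Centre of the flat steel paddle head of the piston to draw: 30 mm wide (x), 12 mm thick (y, grip across this), 32 mm high (z, along the rod, out of the bore). Home, its axes are the block's and this point is 36 mm above the bore's mouth along the bore. Piston 0.1 to 0.2 kg, loose in its bore, slides back if let go; in either bore.
- flat_piston_foot (a point): Lower end of the same piston's 14 mm rod, 106 mm below the paddle's centre. Two black rings 4 mm wide round the rod, middles 40 and 22 mm above this end. Home, this end is at the bore's bottom, 70 mm below the mouth: the upper ring is clear at 32 mm drawn, the lower one begins to show at 46 mm.
- ball_piston_grip (a point): Centre of the other piston's head, a steel ball of 30 mm; same rod; it stands fully home in the other bore, 80 mm from the paddle, and is to be left there.
- ball_piston_foot (a point): Lower end of the ball-headed piston's rod, 106 mm below its head point; at the bottom of its bore.

How it is judged:
On the way:
1. the flat-headed piston, gripped, has started straight out of its bore (15 to 47 mm) (z of flat_piston_foot in the frame of block between 0.025 and 0.057 m and x of flat_piston_foot in the frame of block between -0.004 and 0.004 m and (y of flat_piston_foot in the frame of block between -0.044 and -0.036 m or y of flat_piston_foot in the frame of block between 0.036 and 0.044 m) and angle between the z axis of flat_piston_foot and the z axis of block, either way round below 0.045 rad and contact force between the fingers and flat_piston above 1 N), for 0.1 s.
At the end, for the whole second after the job is handed in: the flat-headed piston is held by the fingers, at rest, drawn 31 to 47 mm, within 4 mm and 0.045 rad of its bore's axis; the ball-headed piston is home (within 5 mm); the stand is within 12 mm of where it stood and level within 0.025 rad (z of flat_piston_foot in the frame of block between 0.041 and 0.057 m and x of flat_piston_foot in the frame of block between -0.004 and 0.004 m and (y of flat_piston_foot in the frame of block between -0.044 and -0.036 m or y of flat_piston_foot in the frame of block between 0.036 and 0.044 m) and angle between the z axis of flat_piston_foot and the z axis of block, either way round below 0.045 rad and contact force between the fingers and flat_piston above 1 N and linear speed of flat_piston below 0.02 m/s and z of ball_piston_foot in the frame of block below 0.015 m and distance of stand from where it was at the start of the episode below 0.012 m and angle between stand's own z axis and vertical below 0.025 rad); the arm keeps its last pose, push and grip.
It fails at once if the flat-headed piston is pulled (nearly) right out of its bore (z of flat_piston_foot in the frame of block above 0.074 m).
It fails at once if the ball-headed piston is drawn more than 10 mm (z of ball_piston_foot in the frame of block above 0.02 m).
It fails at once if the stand is dragged more than 15 mm (distance of stand from where it was at the start of the episode above 0.015 m).
It fails at once if the stand is tipped by more than 0.04 rad (angle between stand's own z axis and vertical above 0.04 rad).
It also fails if it takes over 32 s, if anything falls off the work surface, if the arm or the gripper's body presses on something with over 40 N, if the wrist force passes 120 N, or if a joint passes its speed limit or range.

## Robot

A 7-joint arm with a two-finger parallel gripper is mounted at the origin on a cart in front of the work surface, level with it; the furniture and walls round the work are solid. World frame = base frame: x ahead of the robot, y to its left, z up, the work surface at z = 0. Lengths are in m, angles in rad, forces in N, time in s.
With the tool pointing down it reaches from about 0.425 to 0.875 m from the base axis. Payload 4.7 kg.
Tool frame: the origin (TCP) lies on the centre line of the jaws, within the pads' length; the fingertips stand ahead of it and the grasp point (between the pads) lies 2 mm behind it (nose_length is the z of the fingertips in the tool frame, in m); z points along the fingers, y is the line along which they close (so a half turn about z gives the same grasp; the last joint's range is limited). The gripper opens to 87 mm and grips with 3 to 60 N. Pads are 19 mm wide; open, the fingers measure 117 mm over their backs; the gripper's body (75 mm by 190 mm) begins 51 mm behind the grasp point.
Start: joints at [1.17, 0.321, -0.07, 1.45, 0.023, 1.371, -0.057], TCP at [0.262, -0.595, 0.24] pointing down, gripper open.
Joint ranges: [-2.86, 2.86], [-0.3, 2.09], [-1.38, 1.24], [0.06, 2.45], [-1.56, 4.7], [0.09, 2.05], [-2.69, 2.69]. Speed limits (rad/s): [2.57, 2.57, 3.14, 3.14, 3.14, 3.14, 3.14].

## Interface

Orientations are given as a rotation vector (axis times angle).
In Python, from bench import * gives the robot as it stands.
- The arm moves only by the tool send_rows, never from a script. Its arguments are lists of equal length, an entry for each row: "xyz": the shift along the tool's x, y, z in mm, a list of three; "dr": the turn, a rotation vector about the tool's x, y, z in rad, a list of three. A call has exactly 10 rows; each row is the pose to reach, as a shift and turn from the pose commanded when the call began, along the tool's axes at that moment; what a row does not reach only later rows make up. A row lasts 1/12 s, in which the tool goes at most 41.7 mm and 7.16 degrees, less where a joint would pass 70% of its speed; a pose out of reach is approached as far as the arm can. A call with a gripper value outside its range is refused whole. "jaw" is the finger opening in mm, from 0 to 87, set as the call begins (left out, the last holds). The fingers move at their own pace and stop on an object; "grip_force" is the grip in N (left out, the last holds). Time passes only in rows, so rows that repeat a pose let the fingers close, or fill a call up. It gives the time, the measured TCP pose, the force, the opening and the grip force at its end, in the units of the state.
- get_state(): the state, without advancing time (a new reading comes with each control period).
- get_image(name): name is "scene" or "top"; returns the picture (384x512x3 uint8, red, green, blue); there is no depth.
- calibration(name): a dict with "vfov" (degrees; the focal length in pixels is half the picture's height over the tangent of half this angle, whatever the lens; pixels are square), "cx", "cy" (the principal point, pixels), "k1" (the pictures are not rectified: a ray, as slopes to the right and down, at radius r is drawn at 1 + k1 r^2 times it, then the intrinsics apply), "rvec" (rotation vector, rad) and "tvec" (3), from world to camera coordinates, as OpenCV has them. Camera axes: x right, y down, z forward; pixel columns grow to the right and rows downward; lengths in m; the calibration is good to about 2 mm. A picture is of the moment at which its call begins. calibration takes no time and is no camera call.
- close_job(): hands the job in; it is judged then, once.
The state is a dict: "time": time; "joint_positions": joint angles; "qd": joint speeds; "joint_torque": joint torques, N m; "position": TCP position; "tool_rot": TCP orientation; "ft_force": force on the tool from outside, world axes, zero at the start; "torque": the same for the moment, N m; "grip_width": opening from 0.0 (shut) to 1.0 (fully open); "grip_force": force on a finger pad.
Only numpy, scipy, OpenCV 4.12 (cv2) and the standard library are available. Lean on these libraries where they do the work, as an engineer would, in place of code of your own. Each camera call takes 0.05 s, during which the arm holds its last target. There are 200 camera calls.

## Working session

There is one attempt and no reset: what is moved stays moved. The work goes in short steps, Python scripts to look and compute and a tool call to move; the robot and the scene stay as the last step left them, time stands still between calls to the robot, and variables do not carry over. Pictures are saved under pics/ and viewed, at most 10 in all, crops included, and the job is handed in when it is done.

Besides the shell and the picture viewer there is one more tool, called after "Request:" as name(argument=value, ...) on one line, values as JSON. send_rows: Moves the arm, as the interface text tells. Its arguments: {"type":"object","properties":{"xyz":{"type":"array"},"dr":{"type":"array"},"jaw":{"type":"number"},"grip_force":{"type":"number"}},"required":["xyz","dr"]}

```bash
mkdir -p pics
python3 - <<'E'
from bench import *
import cv2
s=get_state();print(s)
for n in("scene","top"):
    im=get_image(n);cv2.imwrite(f"pics/{n}0.png",im[:,:,::-1]);print(n,calibration(n))
E
```

```text
{'time': 0.0, 'joint_positions': array([ 1.17007956,  0.32182312, -0.07012525,  1.4516912 ,  0.02261598,
        1.37080894, -0.05691011]), 'qd': array([ 4.80001394e-05,  6.73167423e-04, -8.86947289e-05, -3.65504831e-04,
        2.33773325e-03, -1.42125110e-03, -1.43964139e-03]), 'joint_torque': array([-5.03824904e-04, -4.91292679e+01, -4.04128404e-01, -3.12524593e+01,
       -6.39816304e-02,  4.37782297e-02,  1.80176758e-04]), 'position': array([ 0.26172236, -0.59439655,  0.2384536 ]), 'tool_rot': array([-3.07240442e+00, -6.46640350e-01,  7.85246755e-04]), 'ft_force': array([ 0.37887407,  0.47511309, -0.00558874]), 'torque': array([ 0.02427025,  0.03951887, -0.00351753]), 'grip_force': 0.0, 'grip_width': 1.000421314979335}
scene {'vfov': 44.07830360252731, 'cx': 252.9334774300657, 'cy': 184.88292910429172, 'k1': 7.158916770569954e-05, 'rvec': array([ 1.89432227, -0.76624338,  0.48653525]), 'tvec': array([-0.41145552,  0.26680267,  0.4901954 ])}
top {'vfov': 46.33356470512735, 'cx': 257.4591395949741, 'cy': 191.16669039865644, 'k1': -0.15769675197093444, 'rvec': array([ 2.16956315, -2.20816883,  0.12522514]), 'tvec': array([0.01405589, 0.61695459, 0.90874266])}
```

View pics/scene0.png

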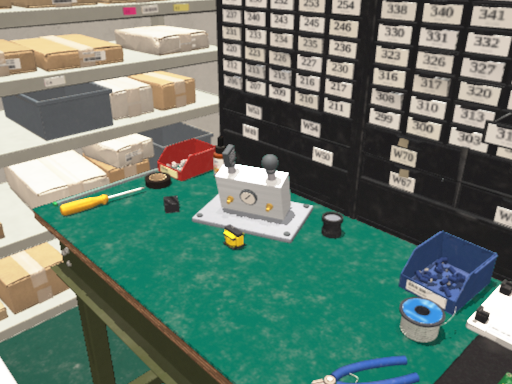

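View pics/top0.png

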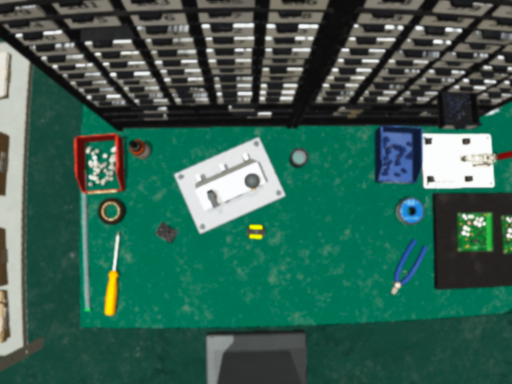

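The scene view shows the paddle on the left at about (229,158) and the ball on the right at (270,162). In the top view the plate's corners are near (177,176), (259,140), (285,193) and (202,232).

Run:
```python
import cv2,numpy as np
a=cv2.imread("pics/top0.png")[130:245,165:300];b=cv2.imread("pics/scene0.png")[135:245,185:320]
a=cv2.resize(a,None,fx=4.4,fy=4.4,interpolation=2);b=cv2.resize(b,(a.shape[1]*1,int(a.shape[1]*110/135)),interpolation=2)
cv2.imwrite("pics/c1.png",a);cv2.imwrite("pics/c2.png",b);print(a.shape,b.shape)
```

```text
(506, 594, 3) (484, 594, 3)
```

View pics/c1.png

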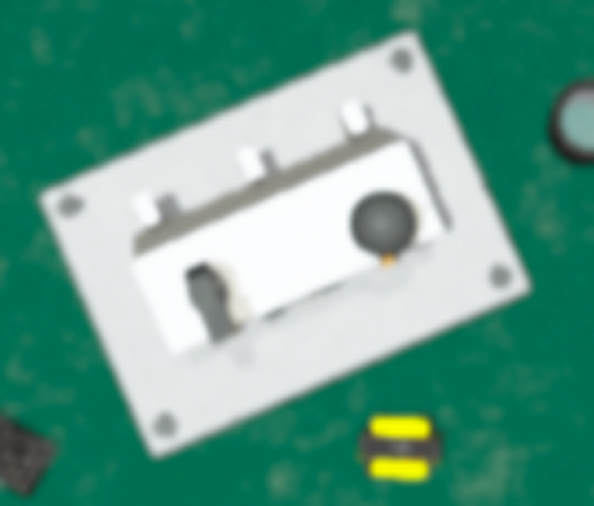

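View pics/c2.png

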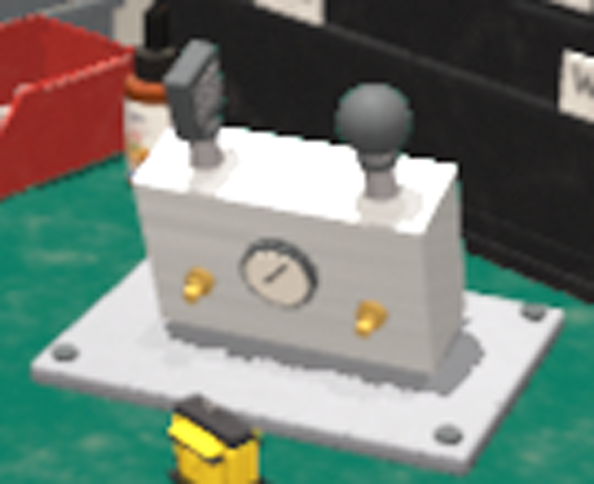

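The crops show the plate, the paddle square to the block, and the ball at top crop (385,223) and scene crop (375,120). Next I measure the plate corners and the ball.

```bash
cat > h.py <<'E'
import cv2,numpy as np
from bench import *
from scipy.spatial.transform import Rotation as R
def cam(n):
    c=calibration(n);f=192/np.tan(np.radians(c['vfov']/2))
    K=np.array([[f,0,c['cx']],[0,f,c['cy']],[0,0,1]]);return K,np.array([c['k1'],0,0,0.]),R.from_rotvec(c['rvec']).as_matrix(),np.array(c['tvec']),c
def ray(n,p):
    K,D,r,t,c=cam(n);u=cv2.undistortPoints(np.array(p,float).reshape(-1,1,2),K,D).reshape(-1,2)
    return -r.T@t,np.c_[u,np.ones(len(u))]@r
def onz(n,p,z):
    o,d=ray(n,p);return o+d*((z-o[2])/d[:,2])[:,None]
def tri(p1,p2):
    o1,d1=ray("top",p1);o2,d2=ray("scene",p2);d1=d1[0];d2=d2[0]
    s=np.linalg.lstsq(np.c_[d1,-d2],o2-o1,rcond=None)[0];a=o1+s[0]*d1;b=o2+s[1]*d2
    return (a+b)/2,np.linalg.norm(a-b)
def proj(n,P):
    K,D,r,t,c=cam(n);return cv2.projectPoints(np.array(P,float).reshape(-1,1,3),np.array(c['rvec']),t,K,D)[0].reshape(-1,2)
E
python3 - <<'E'
from h import *
t=cv2.imread("pics/top0.png");s=cv2.imread("pics/scene0.png")
# plate outline: grey/white pixels
def plate(im,roi):
    m=np.zeros(im.shape[:2],np.uint8);x0,y0,x1,y1=roi
    h=cv2.cvtColor(im,cv2.COLOR_BGR2HSV);m[y0:y1,x0:x1]=((h[...,1]<70)&(h[...,2]>90))[y0:y1,x0:x1]*255
    c=max(cv2.findContours(m,0,2)[0],key=cv2.contourArea);return c
c=cv2.convexHull(plate(t,(165,130,290,245)))
q=cv2.approxPolyDP(c,5,True).reshape(-1,2);print("top corners",q.tolist())
W=onz("top",q,.012);print(W.round(4));print([np.linalg.norm(W[i]-W[i-1]).round(4) for i in range(len(W))])
# dense rectangle
w=onz("top",c.reshape(-1,2),.012)[:,:2];print(cv2.minAreaRect((w*1000).astype(np.float32)))
def ball(im,roi):
    x0,y0,x1,y1=roi;g=cv2.cvtColor(im,cv2.COLOR_BGR2GRAY)[y0:y1,x0:x1]
    m=((g<125)*255).astype(np.uint8);cc=max(cv2.findContours(m,0,2)[0],key=cv2.contourArea)
    (x,y),r=cv2.minEnclosingCircle(cc);M=cv2.moments(cc);return (x+x0,y+y0),r,(M['m10']/M['m00']+x0,M['m01']/M['m00']+y0)
print(ball(t,(242,171,263,188)))
print("tri",tri((165+385/4.4-.4,130+223/4.4-.4),(185+375/4.4-.4,135+120/4.4-.4)))
print("paddle top",tri((165+198/4.4-.4,130+270/4.4-.4),(185+207/4.4-.4,135+44/4.4-.4)))
# back top corner pts
print("scene front corners",onz("scene",[(185+33/4.4-.4,135+366/4.4-.4),(185+465/4.4-.4,135+460/4.4-.4),(185+563/4.4-.4,135+316/4.4-.4)],.012).round(4))
E
```

```text
top corners [[258, 137], [284, 196], [200, 233], [174, 174]]
[[ 7.351e-01 -6.000e-04  1.200e-02]
 [ 6.072e-01 -5.340e-02  1.200e-02]
 [ 5.321e-01  1.253e-01  1.200e-02]
 [ 6.580e-01  1.797e-01  1.200e-02]]
[np.float64(0.1961), np.float64(0.1384), np.float64(0.1938), np.float64(0.1372)]
((633.3673095703125, 62.52886199951172), (141.47946166992188, 201.5350799560547), 23.058841705322266)
((251.84375, 180.6953125), 7.050703048706055, (251.79382716049383, 180.46296296296296))
tri (array([0.62871765, 0.01543618, 0.12944277]), np.float64(0.0003526115155152559))
paddle top (array([0.60836468, 0.093416  , 0.14653433]), np.float64(0.0001138602257806493))
scene front corners [[ 0.5299  0.1218  0.012 ]
 [ 0.6063 -0.0587  0.012 ]
 [ 0.7296 -0.0072  0.012 ]]
```

```bash
cat >> h.py <<'E'
yaw=np.radians(23.0);ys=np.array([-np.sin(yaw),np.cos(yaw),0]);xs=np.array([np.cos(yaw),np.sin(yaw),0])
u=-np.sin(np.radians(16))*xs+np.array([0,0,np.cos(np.radians(16))])
ball=np.array([.6287,.0154,.1294]);grip=ball+.08*ys
Rt=np.c_[np.cross(-ys,-u),-ys,-u]
def move(P,Rg=Rt):
    s=get_state();r=R.from_rotvec(s['tool_rot'])
    d=r.inv().apply(P-s['position'])*1000;w=(r.inv()*R.from_matrix(Rg)).as_rotvec()
    print("xyz mm",d.round(1),"dr",w.round(4),"F",s['ft_force'].round(2),"t",s['time'],"grip",s['grip_width'],s['grip_force']);return d,w
E
python3 - <<'E'
from h import *
import bench
print([ (k,getattr(bench,k)) for k in dir(bench) if 'nose' in k.lower()])
print(grip,u);move(grip+.1*u)
E
```

```text
[('nose_length', 0.017)]
[0.59744151 0.08904039 0.1294    ] [-0.25372552 -0.1077001   0.9612617 ]
xyz mm [ 555.1 -490.6   13.8] dr [-0.0036  0.2793  0.013 ] F [-0.69  0.53 -0.63] t 0.1 grip 1.0005729762361804 0.0
```

Request:
send_rows(xyz=[[28,-24,-3],[56,-49,-6],[84,-73,-9],[112,-98,-12],[140,-122,-15],[168,-147,-18],[196,-171,-20],[224,-196,-20],[252,-220,-20],[280,-245,-20]], dr=[[0,0.014,0],[0,0.028,0],[0,0.042,0],[0,0.056,0],[0,0.07,0],[0,0.084,0],[0,0.098,0],[0,0.112,0],[0,0.126,0],[0,0.14,0.007]], jaw=45, grip_force=20)

```text
time: 0.93
position: [0.4197, -0.2561, 0.2592]
tool_rot: [-3.041, -0.628, -0.213]
ft_force: [0.1, -0.9, 0.3]
grip_width: 0.521
grip_force: 0.0
```

```bash
python3 -c "
from h import *
move(grip+.1*u);print(get_state()['joint_positions'].round(2))"
```

```text
xyz mm [ 265.  -246.5   71.6] dr [-0.0019  0.139   0.0059] F [ 0.09 -0.9   0.25] t 0.9333 grip 0.5209418386452509 0.0
[ 0.91 -0.07 -0.32  1.85 -0.15  1.28 -0.53]
```

Request:
send_rows(xyz=[[29,-27,8],[58,-54,16],[88,-82,24],[117,-109,32],[147,-136,40],[177,-164,48],[206,-191,56],[236,-219,64],[265,-246,72],[265,-246,72]], dr=[[0,0.016,0],[0,0.031,0],[0,0.047,0],[0,0.062,0],[0,0.078,0],[0,0.093,0],[0,0.109,0],[0,0.124,0],[-0.002,0.139,0.006],[-0.002,0.139,0.006]])

```text
time: 1.77
position: [0.572, 0.0858, 0.2251]
tool_rot: [-2.987, -0.625, -0.422]
ft_force: [-0.5, 0.6, -0.6]
grip_width: 0.516
grip_force: 0.0
```

```bash
python3 -c "
from h import *
move(grip-.002*u);s=get_state();print(s['joint_positions'].round(2),s['qd'].round(2))
for n in ('scene','top'):
    im=get_image(n)[:,:,::-1]
    x,y=(195,120) if n=='scene' else (165,110)
    cv2.imwrite(f'pics/{n}1.png',cv2.resize(im[y:y+130,x:x+110],None,fx=4,fy=4,interpolation=2))
import numpy as np
a=cv2.imread('pics/scene1.png');b=cv2.imread('pics/top1.png');cv2.imwrite('pics/p1.png',cv2.resize(np.hstack([a,b]),None,fx=.9,fy=.9))"
```

```text
xyz mm [ -2.9   7.6 100.7] dr [-0.0066 -0.0022  0.01  ] F [-0.54  0.6  -0.58] t 1.7667 grip 0.515643801154688 0.0
[ 0.6   0.02 -0.74  1.86 -0.08  1.   -1.27] [ 0.04 -0.03  0.09  0.02 -0.01  0.07  0.14]
```

View pics/p1.png

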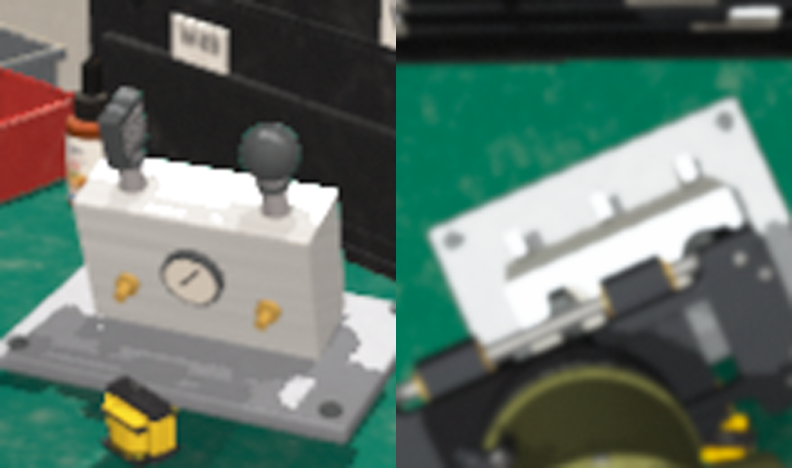

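The picture shows the stand undisturbed, the paddle still home, and the gripper above it. I descend halfway and let the arm settle.

Request:
send_rows(xyz=[[0,0,10],[0,0,20],[0,0,30],[0,0,40],[0,0,50],[0,0,50],[0,0,50],[0,0,50],[0,0,50],[0,0,50]], dr=[[0,0,0],[0,0,0],[0,0,0],[0,0,0],[0,0,0],[0,0,0],[0,0,0],[0,0,0],[0,0,0],[0,0,0]])

```text
time: 2.7
position: [0.585, 0.0814, 0.1779]
tool_rot: [-2.996, -0.61, -0.422]
ft_force: [-0.3, -0.6, 0.0]
grip_width: 0.524
grip_force: 0.0
```

```bash
python3 -c "
from h import *
move(grip-.002*u);s=get_state();print(s['qd'].round(3))"
```

```text
xyz mm [ 0.4 -2.2 52.6] dr [ 0.0009 -0.0007  0.0003] F [-0.34 -0.59  0.02] t 2.7 grip 0.5237880124669748 0.0
[-0.001 -0.001 -0.     0.003  0.    -0.002 -0.001]
```

Request:
send_rows(xyz=[[0,-1,8],[0,-2,16],[0,-2,24],[0,-2,32],[0,-2,40],[0,-2,46],[0,-2,52],[0,-2,52],[0,-2,52],[0,-2,52]], dr=[[0,0,0],[0,0,0],[0,0,0],[0,0,0],[0,0,0],[0,0,0],[0,0,0],[0,0,0],[0,0,0],[0,0,0]])

```text
time: 3.53
position: [0.5973, 0.0889, 0.1275]
tool_rot: [-2.996, -0.61, -0.421]
ft_force: [-0.1, -0.2, 0.9]
grip_width: 0.516
grip_force: 0.0
```

```bash
python3 -c "
from h import *
move(grip-.002*u)
for n in ('scene','top'):
    im=get_image(n)[:,:,::-1]
    x,y=(195,120) if n=='scene' else (165,110)
    cv2.imwrite(f'pics/{n}2.png',cv2.resize(im[y:y+130,x:x+110],None,fx=4,fy=4,interpolation=2))
a=cv2.imread('pics/scene2.png');b=cv2.imread('pics/top2.png');cv2.imwrite('pics/p2.png',cv2.resize(np.hstack([a,b]),None,fx=.9,fy=.9))"
```

```text
xyz mm [ 0.7 -0.   0.3] dr [ 0.0003 -0.0001  0.0002] F [-0.11 -0.17  0.87] t 3.5333 grip 0.5156013844462545 0.0
```

View pics/p2.png

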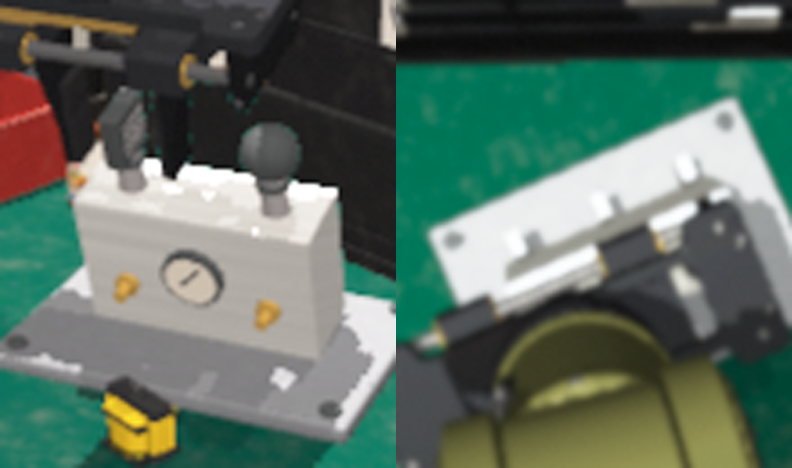

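The fingers straddle the paddle (left panel, about (125,130)) and stay clear of the ball. I close gently.

Request:
send_rows(xyz=[[0,0,0],[0,0,0],[0,0,0],[0,0,0],[0,0,0],[0,0,0],[0,0,0],[0,0,0],[0,0,0],[0,0,0]], dr=[[0,0,0],[0,0,0],[0,0,0],[0,0,0],[0,0,0],[0,0,0],[0,0,0],[0,0,0],[0,0,0],[0,0,0]], jaw=0, grip_force=12)

```text
time: 4.47
position: [0.5971, 0.0892, 0.1274]
tool_rot: [-2.996, -0.61, -0.421]
ft_force: [-1.1, 1.7, 0.6]
grip_width: 0.147
grip_force: 12.0
```

```bash
python3 -c "
from h import *
move(grip-.002*u);s=get_state();print('Ftool',Rt.T@s['ft_force'],'Ttool',Rt.T@s['torque'])"
```

```text
xyz mm [0.9 0.2 0.1] dr [-0.      0.0001  0.0004] F [-1.1   1.68  0.64] t 4.4667 grip 0.1471473399243514 12.004242539405823
Ftool [-0.17035425 -1.9748623  -0.71034948] Ttool [ 0.20952389 -0.25321396 -0.00099152]
```

Request:
send_rows(xyz=[[0,0,0],[0,0,-1],[0,0,-3],[0,0,-6],[0,0,-9],[0,0,-12],[0,0,-15],[0,0,-18],[0,0,-20],[0,0,-20]], dr=[[0,0,0],[0,0,0],[0,0,0],[0,0,0],[0,0,0],[0,0,0],[0,0,0],[0,0,0],[0,0,0],[0,0,0]], grip_force=25)

```text
time: 5.3
position: [0.5919, 0.0866, 0.147]
tool_rot: [-2.997, -0.61, -0.421]
ft_force: [-0.4, 0.3, -1.7]
grip_width: 0.14
grip_force: 25.0
```

```bash
python3 -c "
from h import *
move(grip+.037*u);s=get_state();print('Ftool',Rt.T@s['ft_force'],'Ttool',Rt.T@s['torque'])"
```

```text
xyz mm [  0.9  -0.1 -18.4] dr [0.0007 0.0003 0.0001] F [-0.36  0.34 -1.66] t 5.3 grip 0.14031720308818588 24.997095165308565
Ftool [-0.64654309 -0.44892112  1.54504628] Ttool [ 0.40768241 -0.38507501  0.01719019]
```

Forces are tiny, so I continue 19 mm to about 39 mm drawn.

Request:
send_rows(xyz=[[0,0,-3],[0,0,-6],[0,0,-9],[0,0,-12],[0,0,-15],[0,0,-17],[0,0,-19],[0,0,-19],[0,0,-19],[0,0,-19]], dr=[[0,0,0],[0,0,0],[0,0,0],[0,0,0],[0,0,0],[0,0,0],[0,0,0],[0,0,0],[0,0,0],[0,0,0]])

```text
time: 6.13
position: [0.5873, 0.0845, 0.1648]
tool_rot: [-2.996, -0.61, -0.421]
ft_force: [0.1, -0.1, -1.1]
grip_width: 0.137
grip_force: 25.0
```

```bash
python3 -c "
from h import *
move(grip+.037*u);s=get_state();print('Ftool',Rt.T@s['ft_force'],'Ttool',Rt.T@s['torque'])
im=get_image('scene')[:,:,::-1]
cv2.imwrite('pics/p3.png',cv2.resize(im[120:250,185:325],None,fx=4.4,fy=4.4,interpolation=2))"
```

```text
xyz mm [ 0.9 -0.2  0.1] dr [0.0005 0.0002 0.0001] F [ 0.13 -0.11 -1.08] t 6.1333 grip 0.13734551889420601 24.996125176548958
Ftool [-0.22478257  0.15592002  1.05719272] Ttool [ 0.15408875 -0.45066158 -0.02275536]
```

View pics/p3.png

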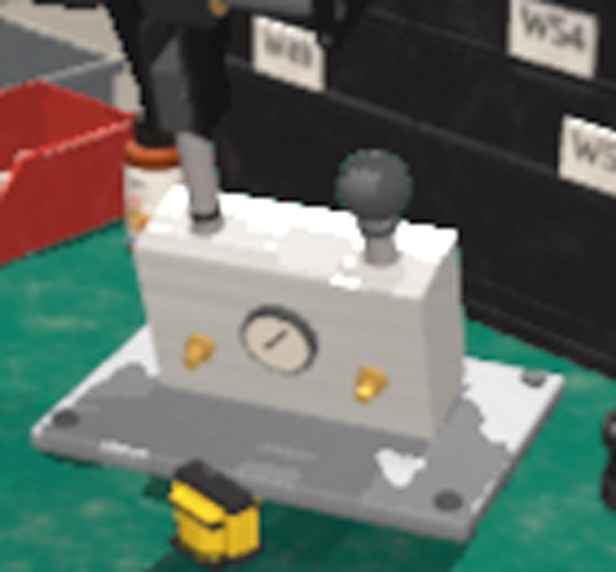

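The upper ring is clear of the mouth at (205,218) with bare rod below it, and the lower ring is hidden. The ball is home, and the plate bolts at (65,418) and (448,500) haven't moved. I hand the job in.

```bash
python3 -c "
from h import *
s=get_state();print(s['qd'].round(3),s['grip_force']);print(close_job())"
```

```text
[-0.     0.003  0.001  0.    -0.001 -0.001  0.001] 24.995992655167356
the job is handed in; nothing more can be done
None
```

The flat-headed piston is drawn about 39 mm and held still at 25 N, with its upper ring clear and the lower one hidden; the ball-headed piston stayed home and the stand did not visibly move, and the job is handed in (no verdict was returned).

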